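# Zero the pot's gauge, close the pot, take off the outer lid

### The arm

A 6-joint arm with a two-finger parallel gripper is mounted at the origin on the work surface. World frame = base frame: x ahead of the robot, y to its left, z up, the work surface at z = 0. Lengths are in m, angles in degrees, forces in N, time in s.
With the tool pointing down it reaches from about 0.25 to 0.775 m from the base axis. Payload 4 kg.
Tool frame: the origin (TCP) lies between the finger pads; the fingertips stand 11 mm ahead of it and the grasp point (between the pads) lies 8 mm behind it; x points along the fingers, y is the direction in which the jaws open and shut, and the axes are right-handed (so a half turn about x gives the same grasp; the last joint's range is limited). The gripper opens to 94 mm and grips with 3 to 60 N. Pads are 16 mm wide; open, the fingers measure 119 mm over their backs; the gripper's body (75 mm by 177 mm) begins 78 mm behind the grasp point.
Start: joints at [-77.871, 4.996, 78.535, -0, 96.463, -5.907], TCP at [0.17, -0.523, 0.217] pointing down, gripper open.
Joint ranges: [-177.83, 177.83], [-43.37, 116.18], [15.69, 146.23], [-61.86, 241.86], [9.47, 152.12], [-147.06, 147.06]. Speed limits (degrees/s): [159.86, 159.86, 180, 180, 180, 180].

### API

Orientations are given as a 3x3 rotation matrix whose columns are the frame's x, y, z axes.
In Python, from rig import robot gives the robot as it stands. The module is installed in compiled form; this text tells all that it offers.
- The arm moves only by the tool apply_moves, never from a script. Its argument "rows" is a list of rows, each an object of numbers: "claw": the opening, from 0 (shut) to 1 (fully open); "tx", "ty", "tz": the shift along the tool's x, y, z normalised to -1 to 1, where 1 is 2.5 cm; "spin": the turn about the tool's x normalised to -1 to 1, where 1 is 45 degrees. A call has 1 to 12 rows; each row shifts and turns the commanded pose from where the row before left it, along the tool's axes as they then stand; what a row does not reach is not made up. A row lasts 1/12 s, in which the tool goes at most 41.7 mm and 7.16 degrees, less where a joint would pass 70% of its speed; a pose out of reach is approached as far as the arm can. A call with a number of a shift or a turn outside -1 to 1 is refused whole. A call with a gripper value outside its range is refused whole. The fingers move at their own pace and stop on an object; "newtons" is the grip in N (left out, the last holds). Time passes only in rows, so rows that do not move let the fingers close. It gives the time, the measured TCP pose, the force and the opening at its end, in the units of the state.
- robot.observe(): the state, without advancing time (a new reading comes with each control period).
- robot.read_camera(name): name is "scene" or "top"; returns (picture, depth): 400x640x3 uint8, red, green, blue; 400x640 float32, m along the optical axis (not along the pixel's ray), 0 where there is no reading.
- robot.camera_model(name): a dict with "mtx" (3x3 intrinsics, pixels), "dist_coeffs" ([k1, k2, p1, p2, k3] as OpenCV has them; the pictures are not rectified), "position" and "attitude" of the camera in the world. Camera axes: x right, y down, z forward; pixel columns grow to the right and rows downward; lengths in m; the calibration is good to about 2 mm. A picture is of the moment at which its call begins. camera_model takes no time and is no camera call.
- robot.sign_off(): hands the job in, once; it reports no verdict.
Trained networks look in the newest picture that a camera, given by its name, has taken for a name from the list of things; names that differ only in an ending like _2 or _b are one class to them, and where a whole thing is asked for, a point or a joint stands for the part that bears it (a point fixed in the world has none). Each returns a list of dicts, best first, with "conf" (0 to 1); they miss things now and then, are a little off and sometimes report something else, mostly with a low value. They report only what shows in the picture. A call takes as long as a camera call. They do not tell look-alikes from the thing itself.
- robot.find_in(camera, target): "bbox" ([left, top, width, height] in pixels, round what is visible of it).
- robot.pinpoint(camera, target): "location" ([column, row] in pixels: a listed point, or the origin of a listed thing).
The state is a dict: "t": time; "q": joint angles; "qd": joint speeds; "joint_efforts": joint torques, N m; "tool_pos": TCP position; "eef_rot": TCP orientation; "contact_force": force on the tool from outside, world axes, zero at the start; "wrist_torque": the same for the moment, N m; "gripper_width": finger opening in m.
Only numpy, scipy, OpenCV 4.12 (cv2) and the standard library are available. Lean on these libraries where they do the work, as an engineer would, in place of code of your own. Each camera call takes 0.05 s, during which the arm holds its last target. There are 200 camera calls.

### The job

On the cellar's pressure-test pot, first turn the gauge's knob until its pointer stands on the long zero mark and let go of it, while the pot is still open. Then carry the pair of lids, still nested, from the wooden rest to the pot, seat the inner lid fully down in the mouth and let go. Last, lift the outer lid off alone without disturbing the seated inner lid, and finish while still holding it, steady and level, in the air clear above the height of the stem knob; leave the other things on the bench where they are.

Things in the scene. Friction and masses are not known exactly. Their poses are not given: they have to be found in the camera images.
- tester: fixed test stand: dark steel base plate 120 x 280 mm, 12 mm thick, origin at the centre of its underside. On it, on the +y side of its own frame, an open steel pot (88 mm outside, 78 mm inside, rim 112 mm above the bench); on the -y side, 136 mm from the pot's axis, a dial gauge lying face up (84 mm across, face 88 mm above the bench). The dial has one long thick tick, the zero mark, on the stand's -x side, and short thin ticks every 0.2 rad.
- zero_knob (a joint): angle of the gauge's zeroing knob, rad, counter-clockwise from above positive; 0 = pointer on the zero mark; stops at -1.7 and 1.7. Starts between 0.5 and 1.3. Light friction (about 0.03 N m), stays where it is left.
- knob_grip (a point): grip point of the zeroing knob, on its vertical axis, 110.5 mm above the bench. The knob is an aluminium disc 38 mm across carrying an upright black bar 36 mm long, 10 mm thick, whose top is 120.5 mm and foot 94.5 mm above the bench. The bar lies along this point's x axis, and the black pointer, 4 mm wide, sticks out towards its -x, to 31 mm from the axis; these axes turn with the knob.
- pot_mouth (a point): centre of the pot's mouth, in the plane of its rim, 112 mm above the bench, z up; 78 mm inside diameter.
- rest: fixed round wooden block, 112 mm across, 20 mm high, on which the nested lids stand at the start; origin at the centre of its underside.
- inner_lid: steel inner lid, loose, 0.25 to 0.5 kg, round; origin at the centre of its underside, z up. From below (heights above the origin): plug 72 mm across, 0 to 12 mm, chamfered foot; flange 90 mm across, 12 to 22 mm; stem 16 mm across, 22 to 60 mm; stem knob 22 mm across, 60 to 90 mm. Seated on the pot the flange rests on the rim and the origin lies 12 mm below the mouth, on its axis.
- stem_knob (a point): point on the inner lid's axis, 79 mm above its origin, in the 22 mm stem knob, 11 mm below its top and 17 mm above the outer lid's collar: the place to grip to carry both lids.
- outer_lid: aluminium outer lid, loose, 0.15 to 0.31 kg, round; origin at the centre of its lower edge, z up. Skirt 104 mm outside, 96 mm inside, 0 to 8 mm above the origin; flat top 8 to 12 mm; upright collar (tube) 46 mm outside, 34 mm inside, 12 to 46 mm. Nested, it rests loosely by its own weight on the inner lid's flange with the stem knob standing up through the collar, its origin 14 mm above the inner lid's.
- collar (a point): point on the outer lid's axis, 33 mm above its origin, inside the collar (13 mm below its top): the place to grip the collar from outside. Nested, the stem knob's top stands 43 mm above it.
- bottle: dark glass sparkling-wine half-bottle with a paper label, 72 mm across, 240 mm tall, standing; origin at the centre of its underside. Bystander.
- spare_gauge: brass dial gauge lying face up, 64 mm across, 25 mm high, with a 16 mm stub out to one side; origin at the centre of its underside. Bystander.
- cork: mushroom cork standing upright, 33 mm across, 46 mm tall; origin at the centre of its underside. Bystander.
- tasting_cup: shallow steel tasting bowl, 76 mm across, 32 mm tall; origin at the centre of its underside. Bystander.
There are look-alikes about, which are no part of the job. Leave any yellow look-alike of the outer_lid alone. There is more than one size of the inner_lid; the job needs the smaller.

How it is judged (in metres and radians):
On the way, in this order (a step that is already met when the one before it is completed fails the run):
1. the gauge's pointer is on zero and the knob is let go (value of joint zero_knob between -0.08 and 0.08 rad and contact force between the fingers and tester below 0.3 N), for 0.2 s.
2. the nested lids are seated on the pot and let go (value of joint zero_knob between -0.08 and 0.08 rad and horizontal distance between inner_lid and pot_mouth below 0.005 m and z of inner_lid in the frame of pot_mouth between -0.014 and -0.01 m and z of outer_lid in the frame of inner_lid below 0.017 m and horizontal distance between outer_lid and inner_lid below 0.006 m and contact force between the fingers and inner_lid below 0.3 N), for 0.2 s.
At the end, for the whole second after the job is handed in: Pointer within 0.08 rad of zero; inner lid seated (5 mm of the pot axis, 2 mm of full depth, 0.04 rad tilt), touched by nothing but the pot; outer lid in the fingers (over 1 N), still (20 mm/s), tilt under 0.2 rad, lower edge over 80 mm above the pot rim (value of joint zero_knob between -0.08 and 0.08 rad and horizontal distance between inner_lid and pot_mouth below 0.005 m and z of inner_lid in the frame of pot_mouth between -0.014 and -0.01 m and angle between inner_lid's own z axis and vertical below 0.04 rad and contact force between each of the arm, the fingers, outer_lid and inner_lid below 0.1 N and z of outer_lid in the frame of pot_mouth above 0.08 m and contact force between outer_lid and tester below 0.1 N and contact force between the fingers and outer_lid above 1 N and angle between outer_lid's own z axis and vertical below 0.2 rad and linear speed of outer_lid below 0.02 m/s); the arm keeps its last pose, push and grip.
It fails at once if the outer lid comes off the inner lid (by over 8 mm) while the inner lid is not seated on the pot (off its axis by over 6 mm, or lifted over 3 mm) (z of outer_lid in the frame of inner_lid above 0.022 m and not (horizontal distance between inner_lid and pot_mouth below 0.006 m and z of inner_lid in the frame of pot_mouth between -0.015 and -0.009 m)).
It fails at once if the fingers take hold of the inner lid after the outer lid is off (z of outer_lid in the frame of inner_lid above 0.022 m and contact force between the fingers and inner_lid above 2 N).
It fails at once if a bystander is moved over 30 mm (distance of any of bottle, spare_gauge, cork, tasting_cup from where it was at the start of the episode above 0.03 m).
It also fails if it takes over 69 s, if anything falls off the work surface, if the arm or the gripper's body presses on something with over 40 N, if the wrist force passes 120 N, or if a joint passes its speed limit or range.

## Working session

There is one attempt and no reset: what is moved stays moved. The work goes in short steps, Python scripts to look and compute and a tool call to move; the robot and the scene stay as the last step left them, time stands still between calls to the robot, and variables do not carry over. Pictures are saved under pics/ and viewed, about 8 in all and at most 12, crops included, and the job is handed in when it is done.

Besides the shell and the picture viewer there is one more tool, called as name(argument=value, ...), one argument or row to a line, values as JSON. apply_moves: Moves the arm, as the interface text tells. Scaled input: -1 to 1 covers 2.5 cm each way for a shift and 45 degrees each way for a turn. Its arguments: {"type":"object","properties":{"rows":{"type":"array"},"newtons":{"type":"number"}},"required":["rows"]}

```bash
mkdir -p pics; cat > h.py <<'E'
import numpy as np, cv2
from rig import robot
def cam(n):
    m=robot.camera_model(n); return np.array(m["mtx"]),np.array(m["dist_coeffs"]),np.array(m["position"]),np.array(m["attitude"])
def ray(n,px):
    K,d,p,R=cam(n); u=cv2.undistortPoints(np.array([[px]],float),K,d)[0,0]
    return p,R@np.array([u[0],u[1],1.])
def at_z(n,px,z):
    p,v=ray(n,px); return p+v*(z-p[2])/v[2]
def proj(n,P):
    K,d,p,R=cam(n); q=(np.atleast_2d(P)-p)@R
    return cv2.projectPoints(q,np.zeros(3),np.zeros(3),K,d)[0][:,0]
def cloud(n,dep):
    K,d,p,R=cam(n); h,w=dep.shape
    g=np.stack(np.meshgrid(np.arange(w),np.arange(h)),-1).reshape(-1,1,2).astype(float)
    u=cv2.undistortPoints(g,K,d)[:,0]; c=np.c_[u,np.ones(len(u))]*dep.reshape(-1,1)
    return (c@R.T+p).reshape(h,w,3)
def save(f,im): cv2.imwrite('pics/'+f,im[...,::-1])
E
python3 - <<'E'
from h import *
s=robot.observe(); print(s)
for n in("scene","top"):
    im,d=robot.read_camera(n); save(n+'0.png',im); np.savez(n+'0.npz',im=im,d=d)
    print(n,cam(n)[2],cam(n)[3].round(3).tolist())
    for t in("stem_knob","collar","knob_grip","pot_mouth","tester","rest"):
        print(t,[(np.round(r["location"],1).tolist(),round(r["conf"],2)) for r in robot.pinpoint(n,t)])
E
```

```text
{'t': 0.0, 'q': array([-7.78724700e+01,  5.04060907e+00,  7.86231328e+01, -1.51361151e-03,
        9.64621302e+01, -5.90596647e+00]), 'qd': array([ 0.00066222, -0.00645586, -0.03026534,  0.06623736,  0.11662726,
        0.09162339]), 'joint_efforts': array([-2.24876312e-04, -3.40183175e+01, -3.02423501e+01,  7.18155317e-02,
        3.31358111e-02, -1.88623230e-04]), 'tool_pos': array([ 0.17015489, -0.52247714,  0.21530411]), 'eef_rot': array([[-4.87202474e-04,  3.09569619e-01, -9.50876655e-01],
       [ 2.14233497e-03, -9.50874263e-01, -3.09569938e-01],
       [-9.99997587e-01, -2.18791955e-03, -1.99933529e-04]]), 'contact_force': array([ 0.64797088, -0.0236767 , -1.00758911]), 'wrist_torque': array([-0.07518542, -0.03687454,  0.01585265]), 'gripper_width': 0.09438777971578809}
scene [1.17074933 0.00898082 0.73059686] [[-0.238, 0.678, -0.695], [0.971, 0.161, -0.175], [-0.007, -0.717, -0.697]]
stem_knob [([353.8, 156.6], 0.91), ([330.8, 198.0], 0.47), ([334.7, 220.1], 0.32), ([489.7, 219.3], 0.24)]
collar [([331.4, 202.3], 0.95), ([281.0, 195.5], 0.84)]
knob_grip [([426.7, 219.7], 0.48)]
pot_mouth [([489.0, 222.2], 0.84), ([330.0, 202.7], 0.75)]
tester [([444.6, 252.6], 0.93)]
rest [([332.1, 219.9], 0.65)]
top [ 0.49138018 -0.11853684  1.12814927] [[-0.013, -0.998, 0.069], [-1.0, 0.013, -0.009], [0.008, -0.069, -0.998]]
stem_knob [([303.1, 294.1], 0.88), ([318.7, 226.3], 0.42)]
collar [([377.6, 236.0], 0.8)]
knob_grip [([219.5, 199.7], 0.45)]
pot_mouth [([161.5, 214.9], 0.76)]
tester [([201.7, 209.2], 0.56)]
rest []
```

View pics/scene0.png

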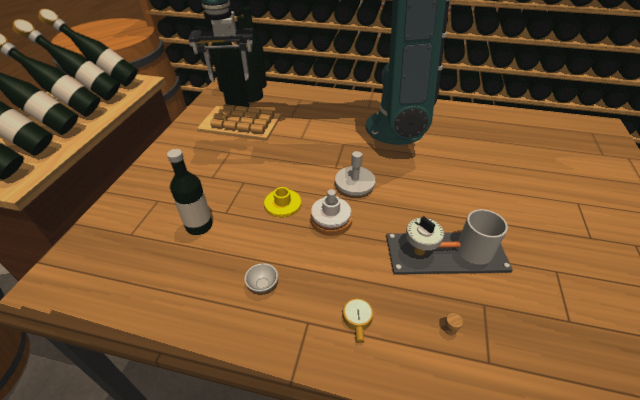

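View pics/top0.png

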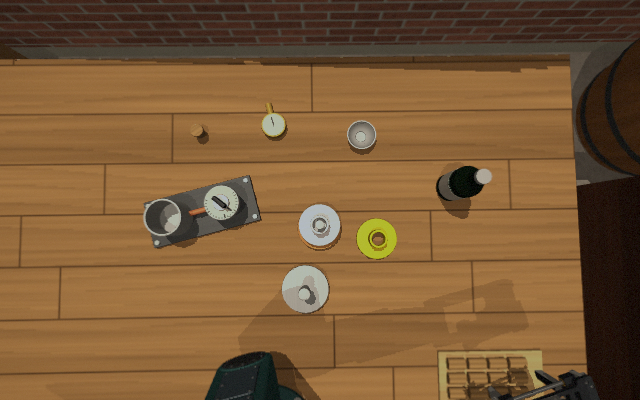

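Scene (331,212)/top (320,226) shows the nested lids on the rest. The look-alikes are the lone larger inner lid at scene (355,180)/top (305,290) and the yellow outer lid at scene (282,202)/top (377,238). The stand has its pot at top (165,217) and gauge at (221,203). I'll fit positions from depth and check close crops.

```bash
python3 - <<'E'
from h import *
z=np.load('top0.npz'); im,d=z['im'],z['d']; C=cloud('top',d)
def fit(z0,z1,box,r=None):
    x0,y0,x1,y1=box; P=C[y0:y1,x0:x1].reshape(-1,3); P=P[(P[:,2]>z0)&(P[:,2]<z1)]
    c,rr=cv2.minEnclosingCircle(P[:,:2].astype(np.float32)); return np.round(c,4),round(rr,4),len(P),np.median(P,0).round(4)
print('pot rim',fit(.104,.12,(140,190,190,245)))
print('gauge face',fit(.083,.093,(200,180,245,225)))
print('knobtop',fit(.112,.13,(200,180,245,225)))
print('lid top',fit(.04,.052,(290,200,350,260)))
print('lid all z>.03',fit(.03,.2,(290,200,350,260)))
print('stem',fit(.095,.13,(290,200,350,260)))
print('collar',fit(.07,.09,(290,200,350,260)))
print('big flange',fit(.012,.05,(275,255,335,320)), 'big stem',fit(.08,.2,(275,255,335,320)))
for nm,px,zz in(('knob',(221,203),.12),('lid',(320,226),.11),('pot',(161.5,214.9),.112)): print(nm,at_z('top',px,zz))
a=cv2.resize(im[175:250,140:255],None,fx=5.2,fy=5.2,interpolation=cv2.INTER_CUBIC)
z2=np.load('scene0.npz'); b=cv2.resize(z2['im'][145:245,290:450],None,fx=3.7,fy=3.7,interpolation=cv2.INTER_CUBIC)
w=max(a.shape[1],b.shape[1]); 
save('crop1.png',cv2.resize(np.vstack([np.pad(a,((0,0),(0,w-a.shape[1]),(0,0))),np.pad(b,((0,0),(0,w-b.shape[1]),(0,0)))]),None,fx=.78,fy=.78))
E
```

```text
pot rim (array([0.5238, 0.2412]), 0.0443, 286, array([0.5231, 0.2428, 0.1106]))
gauge face (array([0.5579, 0.1105]), 0.0421, 798, array([0.5579, 0.1082, 0.088 ]))
knobtop (array([0.5575, 0.1098]), 0.0179, 68, array([0.5588, 0.1103, 0.1191]))
lid top (array([ 0.5018, -0.1239]), 0.0519, 1123, array([ 0.5011, -0.124 ,  0.0447]))
lid all z>.03 (array([ 0.5018, -0.1239]), 0.0519, 1357, array([ 0.5014, -0.1235,  0.045 ]))
stem (array([ 0.5025, -0.1234]), 0.0106, 66, array([ 0.5025, -0.1234,  0.1089]))
collar (array([ 0.5024, -0.1237]), 0.0227, 125, array([ 0.5026, -0.1238,  0.0783]))
big flange (array([ 0.3428, -0.086 ]), 0.059, 1618, array([ 0.3464, -0.0871,  0.0278])) big stem (array([ 0.3428, -0.0863]), 0.0144, 139, array([ 0.3449, -0.0868,  0.1165]))
knob [0.55395217 0.10302033 0.12      ]
lid [ 0.49781452 -0.1256429   0.11      ]
pot [0.52848282 0.24258792 0.112     ]
```

View pics/crop1.png

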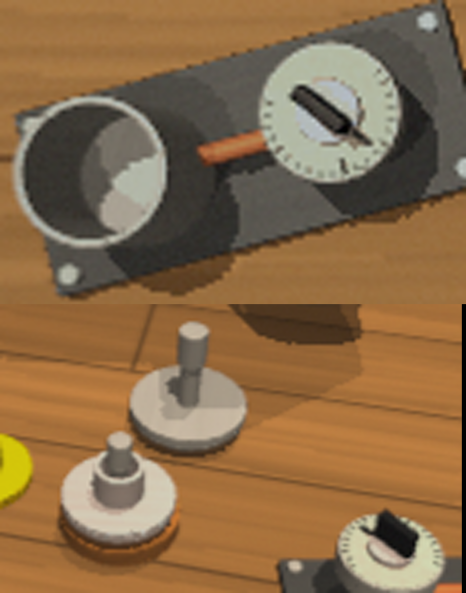

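The crop confirms the nested pair: white outer lid with collar, on the wooden rest. The lone lid behind it is larger, and yellow is off to the left. The depth fits match the given sizes (rim radius 44, face radius 42, skirt radius 52, and pot to gauge 135.6 mm). The pointer sits about 0.57 rad CCW of the tick. Next I'll start the transfer and get the bar angle from the stored image.

apply_moves(
  rows=[
    {"claw": 1,"ty": -0.85,"tz": -0.98,"tx": -0.3},
    {"claw": 1,"ty": -0.85,"tz": -0.98,"tx": -0.3},
    {"claw": 1,"ty": -0.85,"tz": -0.98,"tx": -0.3},
    {"claw": 1,"ty": -0.85,"tz": -0.98,"tx": -0.3},
    {"claw": 1,"ty": -0.85,"tz": -0.98},
    {"claw": 1,"ty": -0.85,"tz": -0.98},
    {"claw": 1,"ty": -0.85,"tz": -0.98},
    {"claw": 1,"ty": -0.85,"tz": -0.98},
    {"claw": 1,"ty": -0.85,"tz": -0.98},
    {"claw": 1,"ty": -0.85,"tz": -0.98},
    {"claw": 1,"ty": -0.85,"tz": -0.98},
    {"claw": 1,"ty": -0.85,"tz": -0.98},
  ],
)

```text
$.rows[0]: bad value
```

```bash
python3 - <<'E'
from h import *
z=np.load('top0.npz'); im,d=z['im'],z['d']
# rectify the dial plane (z=.12) around the gauge, 0.25mm per px; u=world x, v=world y
def ortho(zz,cx=.558,cy=.110,r=.045,s=.0005):
    g=np.arange(-r,r,s); X,Y=np.meshgrid(cx+g,cy+g); P=np.stack([X,Y,np.full_like(X,zz)],-1).reshape(-1,3)
    m=proj('top',P).reshape(*X.shape,2).astype(np.float32); return cv2.remap(im,m[...,0],m[...,1],cv2.INTER_LINEAR),X-cx,Y-cy
o,X,Y=ortho(.12); k=(o.max(-1)<60)&(np.hypot(X,Y)<.021)
q=np.c_[X[k],Y[k]]; w,V=np.linalg.eigh(np.cov(q.T)); v=V[:,1]; print('bar',len(q),q.mean(0),np.sqrt(w*12),np.degrees(np.arctan2(v[1],v[0]))%180)
o,X,Y=ortho(.088); R=np.hypot(X,Y); A=np.degrees(np.arctan2(Y,X))%360
g=o.max(-1).astype(float)
for a in range(180,245,3):
    m=(abs(A-a)<1.5)&(R>.029)&(R<.039); print(a,int(g[m].mean()),end='; ')
save('ortho.png',o)
C=cloud('top',d)
P=C[190:245,140:190].reshape(-1,3);P=P[(P[:,2]>.104)&(P[:,2]<.12)][:,:2]
from scipy.optimize import least_squares
f=least_squares(lambda p:np.hypot(*(P-p[:2]).T)-p[2],[.524,.241,.0415],loss='soft_l1',f_scale=.002);print('pot',f.x)
s=robot.observe();print(s['t'],s['tool_pos'],s['eef_rot'].round(4).tolist(),s['q'].round(1))
E
```

```text
bar 802 [-0.00156983 -0.00351808] [0.01147747 0.03974364] 52.58919687308677
180 175; 183 174; 186 178; 189 164; 192 117; 195 120; 198 164; 201 177; 204 165; 207 168; 210 175; 213 176; 216 172; 219 179; 222 184; 225 178; 228 158; 231 154; 234 167; 237 161; 240 160; 243 178; pot [0.52398745 0.24072692 0.04113561]
0.7 [ 0.17030163 -0.52299957  0.21653886] [[0.0, 0.3096, -0.9509], [-0.0001, -0.9509, -0.3096], [-1.0, 0.0002, 0.0]] [-77.9   5.   78.5   0.   96.5  -5.9]
```

```bash
python3 - <<'E'
from h import *
for n,b in(('top',(195,175,250,230)),('scene',(400,200,455,260))):
    z=np.load(n+'0.npz'); C=cloud(n,z['d'])[b[1]:b[3],b[0]:b[2]].reshape(-1,3)
    k=C[(C[:,2]>.113)&(C[:,2]<.125)&(np.hypot(*(C[:,:2]-[.558,.11]).T)<.025)]
    if len(k)<10: print(n,len(k)); continue
    (c,wh,a)=cv2.minAreaRect(k[:,:2].astype(np.float32)*1000)
    w,V=np.linalg.eigh(np.cov(k[:,:2].T)); v=V[:,1]
    print(n,len(k),'rect',np.round(c,1),np.round(wh,1),a,'pca',np.degrees(np.arctan2(v[1],v[0]))%180,np.sqrt(w*12),k.mean(0))
    m=C[(C[:,2]>.104)&(C[:,2]<.12)]
E
```

```text
top 68 rect [557.5 109.7] [35. 10.] 51.370357513427734 pca 51.98459663327881 [0.01030425 0.03667032] [0.55788452 0.11004957 0.11913384]
scene 81 rect [558.5 108.7] [36.2 12. ] 52.09938049316406 pca 52.10521674247289 [0.01086723 0.03687885] [0.55990938 0.10859407 0.1186894 ]
```

apply_moves(
  rows=[
    {"claw": 1,"tx": -0.3,"ty": -0.85,"tz": -0.98,"spin": 0},
    {"claw": 1,"tx": -0.3,"ty": -0.85,"tz": -0.98,"spin": 0},
    {"claw": 1,"tx": -0.3,"ty": -0.85,"tz": -0.98,"spin": 0},
    {"claw": 1,"tx": 0,"ty": -0.85,"tz": -0.98,"spin": 0},
    {"claw": 1,"tx": 0,"ty": -0.85,"tz": -0.98,"spin": 0},
    {"claw": 1,"tx": 0,"ty": -0.85,"tz": -0.98,"spin": 0},
    {"claw": 1,"tx": 0,"ty": -0.85,"tz": -0.98,"spin": 0},
    {"claw": 1,"tx": 0,"ty": -0.85,"tz": -0.98,"spin": 0},
    {"claw": 1,"tx": 0,"ty": -0.85,"tz": -0.98,"spin": 0},
    {"claw": 1,"tx": 0,"ty": -0.85,"tz": -0.98,"spin": 0},
    {"claw": 1,"tx": 0,"ty": -0.85,"tz": -0.98,"spin": 0},
    {"claw": 1,"tx": 0,"ty": -0.85,"tz": -0.98,"spin": 0},
  ],
)

```text
t: 1.7
tool_pos: [0.3714, -0.188, 0.2393]
eef_rot: [[0.001, 0.309, -0.951], [-0.001, -0.951, -0.309], [-1.0, 0.001, -0.001]]
contact_force: [1.0, 0.5, -0.4]
gripper_width: 0.0942
```

Both cameras put the bar at 52°, centred near (0.558, 0.110). The stand's zero direction is about 14.2°, so the knob needs about −38°.

apply_moves(
  rows=[
    {"claw": 0.6,"tx": 0,"ty": -0.82,"tz": -0.98,"spin": 0},
    {"claw": 0.6,"tx": 0,"ty": -0.82,"tz": -0.98,"spin": 0},
    {"claw": 0.6,"tx": 0,"ty": -0.82,"tz": -0.98,"spin": 0},
    {"claw": 0.6,"tx": 0,"ty": -0.82,"tz": -0.98,"spin": 0},
    {"claw": 0.6,"tx": 0,"ty": -0.82,"tz": -0.98,"spin": 0},
    {"claw": 0.6,"tx": 0,"ty": -0.82,"tz": -0.98,"spin": 0},
    {"claw": 0.6,"tx": 0,"ty": -0.82,"tz": -0.98,"spin": 0},
    {"claw": 0.6,"tx": 0,"ty": -0.82,"tz": -0.98,"spin": 0},
    {"claw": 0.6,"tx": 0,"ty": -0.82,"tz": -0.98,"spin": 0},
    {"claw": 0.6,"tx": 0,"ty": -0.82,"tz": -0.98,"spin": 0},
    {"claw": 0.6,"tx": 0,"ty": -0.82,"tz": -0.98,"spin": 0},
  ],
)

```text
t: 2.62
tool_pos: [0.5579, 0.1099, 0.239]
eef_rot: [[0.0, 0.31, -0.951], [-0.0, -0.951, -0.31], [-1.0, 0.0, -0.0]]
contact_force: [-0.5, -0.3, -0.4]
gripper_width: 0.0562
```

apply_moves(
  rows=[
    {"claw": 0.6,"tx": 0,"ty": 0,"tz": 0,"spin": -0.15},
    {"claw": 0.6,"tx": 0,"ty": 0,"tz": 0,"spin": -0.15},
    {"claw": 0.6,"tx": 0,"ty": 0,"tz": 0,"spin": -0.15},
    {"claw": 0.6,"tx": 0,"ty": 0,"tz": 0,"spin": -0.15},
    {"claw": 0.6,"tx": 0,"ty": 0,"tz": 0,"spin": -0.15},
    {"claw": 0.6,"tx": 0,"ty": 0,"tz": 0,"spin": 0},
    {"claw": 0.6,"tx": 0,"ty": 0,"tz": 0,"spin": 0},
  ],
)

```text
t: 3.2
tool_pos: [0.5573, 0.1084, 0.2389]
eef_rot: [[0.0, 0.784, -0.621], [-0.0, -0.621, -0.784], [-1.0, 0.0, 0.0]]
contact_force: [0.2, -0.1, 0.6]
gripper_width: 0.0564
```

apply_moves(
  rows=[
    {"claw": 0.45,"tx": 0.9,"ty": 0,"tz": 0,"spin": 0},
    {"claw": 0.45,"tx": 0.9,"ty": 0,"tz": 0,"spin": 0},
    {"claw": 0.45,"tx": 0.9,"ty": 0,"tz": 0,"spin": 0},
    {"claw": 0.45,"tx": 0.9,"ty": 0,"tz": 0,"spin": 0},
    {"claw": 0.45,"tx": 0.9,"ty": 0,"tz": 0,"spin": 0},
    {"claw": 0.45,"tx": 0.35,"ty": 0,"tz": 0,"spin": 0},
    {"claw": 0.45,"tx": 0.3,"ty": 0,"tz": 0,"spin": 0},
    {"claw": 0.45,"tx": 0,"ty": 0,"tz": 0,"spin": 0},
  ],
)

```text
t: 3.87
tool_pos: [0.5567, 0.1083, 0.109]
eef_rot: [[-0.002, 0.785, -0.619], [-0.0, -0.619, -0.785], [-1.0, -0.002, 0.002]]
contact_force: [-0.9, 0.8, -0.4]
gripper_width: 0.0423
```

apply_moves(
  newtons=10,
  rows=[
    {"claw": 0.0,"tx": 0,"ty": 0,"tz": 0,"spin": 0},
    {"claw": 0.0,"tx": 0,"ty": 0,"tz": 0,"spin": 0},
    {"claw": 0.0,"tx": 0,"ty": 0,"tz": 0,"spin": 0},
    {"claw": 0.0,"tx": 0,"ty": 0,"tz": 0,"spin": 0},
    {"claw": 0.0,"tx": 0,"ty": 0,"tz": 0,"spin": 0},
    {"claw": 0.0,"tx": 0,"ty": 0,"tz": 0,"spin": 0},
  ],
)

```text
t: 4.37
tool_pos: [0.5575, 0.1086, 0.111]
eef_rot: [[0.001, 0.786, -0.619], [0.0, -0.619, -0.786], [-1.0, 0.0, -0.001]]
contact_force: [-2.1, 0.3, 3.2]
gripper_width: 0.0097
```

apply_moves(
  rows=[
    {"claw": 0.0,"tx": 0,"ty": 0,"tz": 0,"spin": 0.12},
    {"claw": 0.0,"tx": 0,"ty": 0,"tz": 0,"spin": 0.12},
    {"claw": 0.0,"tx": 0,"ty": 0,"tz": 0,"spin": 0.12},
    {"claw": 0.0,"tx": 0,"ty": 0,"tz": 0,"spin": 0.12},
    {"claw": 0.0,"tx": 0,"ty": 0,"tz": 0,"spin": 0.12},
    {"claw": 0.0,"tx": 0,"ty": 0,"tz": 0,"spin": 0.12},
    {"claw": 0.0,"tx": 0,"ty": 0,"tz": 0,"spin": 0.115},
    {"claw": 0.0,"tx": 0,"ty": 0,"tz": 0,"spin": 0},
    {"claw": 0.0,"tx": 0,"ty": 0,"tz": 0,"spin": 0},
  ],
)

```text
t: 5.12
tool_pos: [0.5572, 0.1092, 0.111]
eef_rot: [[0.0, 0.248, -0.969], [0.001, -0.969, -0.248], [-1.0, -0.001, -0.0]]
contact_force: [-2.0, 3.6, 3.5]
gripper_width: 0.01
```

```bash
python3 - <<'E'
from h import *
s=robot.observe();R=s['eef_rot'];print(np.degrees(np.arctan2(R[1,1],R[0,1])),s['gripper_width'],s['contact_force'],s['wrist_torque'],s['q'])
E
```

```text
-75.63763879954502 0.009979533389100079 [-2.00160527  3.59766188  3.46991872] [ 0.53453373  0.54667153 -0.09172324] [5.31510835e+00 9.72751083e+00 8.53466374e+01 8.20881121e-02
 8.49140818e+01 8.09454953e+01]
```

apply_moves(
  rows=[
    {"claw": 0.4,"tx": 0,"ty": 0,"tz": 0,"spin": 0},
    {"claw": 0.4,"tx": 0,"ty": 0,"tz": 0,"spin": 0},
    {"claw": 0.4,"tx": 0,"ty": 0,"tz": 0,"spin": 0},
    {"claw": 0.4,"tx": -0.8,"ty": 0,"tz": 0,"spin": 0},
    {"claw": 0.4,"tx": -0.9,"ty": 0,"tz": 0,"spin": 0},
    {"claw": 0.4,"tx": -0.9,"ty": 0,"tz": 0,"spin": 0},
    {"claw": 0.4,"tx": -0.9,"ty": 0,"tz": 0,"spin": 0},
  ],
)

```text
t: 5.7
tool_pos: [0.5572, 0.1079, 0.198]
eef_rot: [[-0.001, 0.246, -0.969], [-0.001, -0.969, -0.246], [-1.0, 0.001, 0.001]]
contact_force: [0.4, 0.3, 0.2]
gripper_width: 0.0373
```

apply_moves(
  rows=[
    {"claw": 0.5,"tx": 0,"ty": 0.94,"tz": 0.49,"spin": 0},
    {"claw": 0.5,"tx": 0,"ty": 0.94,"tz": 0.49,"spin": 0},
    {"claw": 0.5,"tx": 0,"ty": 0.94,"tz": 0.49,"spin": 0},
    {"claw": 0.5,"tx": 0,"ty": 0.94,"tz": 0.49,"spin": 0},
    {"claw": 0.5,"tx": 0,"ty": 0.94,"tz": 0.49,"spin": 0},
    {"claw": 0.5,"tx": 0,"ty": 0.94,"tz": 0.49,"spin": 0},
    {"claw": 0.5,"tx": 0,"ty": 0.94,"tz": 0.49,"spin": 0},
    {"claw": 0.5,"tx": 0,"ty": 0.94,"tz": 0.49,"spin": 0},
    {"claw": 0.5,"tx": 0,"ty": 0.94,"tz": 0.49,"spin": 0},
    {"claw": 0.5,"tx": 0,"ty": 0,"tz": 0,"spin": 0},
    {"claw": 0.5,"tx": 0,"ty": 0,"tz": 0,"spin": 0},
  ],
)

```text
t: 6.62
tool_pos: [0.5021, -0.1249, 0.1973]
eef_rot: [[-0.0, 0.243, -0.97], [0.0, -0.97, -0.243], [-1.0, -0.0, 0.0]]
contact_force: [-0.5, -0.8, -0.2]
gripper_width: 0.0473
```

```bash
python3 - <<'E'
from h import *
for n,b in(('top',(195,175,250,230)),('scene',(400,200,455,260))):
    im,d=robot.read_camera(n); np.savez(n+'1.npz',im=im,d=d); C=cloud(n,d)[b[1]:b[3],b[0]:b[2]].reshape(-1,3)
    k=C[(C[:,2]>.113)&(C[:,2]<.125)&(np.hypot(*(C[:,:2]-[.558,.11]).T)<.025)]
    w,V=np.linalg.eigh(np.cov(k[:,:2].T)); v=V[:,1]
    print(n,len(k),cv2.minAreaRect(k[:,:2].astype(np.float32)*1000),'pca',np.degrees(np.arctan2(v[1],v[0]))%180)
    if n=='top':
        P=cloud(n,d)
        a=cv2.resize(im[175:235,140:255],None,fx=6,fy=6,interpolation=cv2.INTER_CUBIC)
        # plate corners by depth
        m=P.reshape(-1,3); m=m[(abs(m[:,2]-.0115)<.005)&(m[:,0]>.43)&(m[:,1]>.02)&(m[:,1]<.32)]
        (c,wh,ang)=cv2.minAreaRect(m[:,:2].astype(np.float32)*1000); print('plate',c,wh,ang)
    else: b2=cv2.resize(im[140:260,290:450],None,fx=3,fy=3,interpolation=cv2.INTER_CUBIC)
save('chk.png',np.vstack([a[:, :480] if 0 else cv2.resize(a,(480,int(a.shape[0]*480/a.shape[1]))),b2]))
E
```

```text
top 73 ((557.8864135742188, 110.19692993164062), (35.67292022705078, 9.81399917602539), 13.585610389709473) pca 12.78392439729572
plate (706.031005859375, 216.0717315673828) (461.92840576171875, 280.1185607910156) 13.671586990356445
scene 73 ((558.3634643554688, 108.15917205810547), (37.82567596435547, 10.738908767700195), 14.269391059875488) pca 13.15055594015493
```

View pics/chk.png

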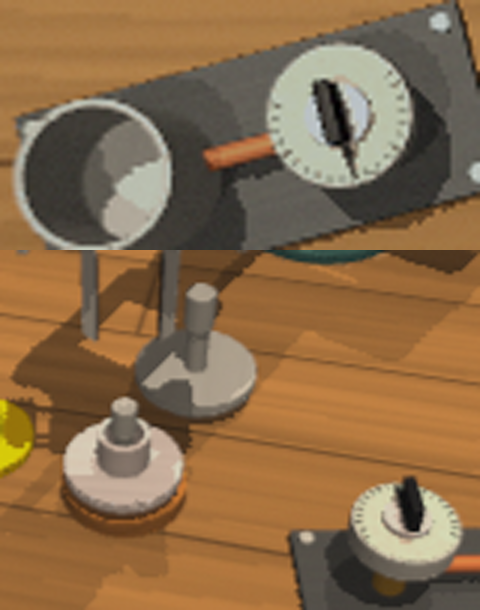

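The top and scene crops show the pointer on the tick, with the bar at 13–14.3° against the plate at 13.7°. Step 1 is done; the nested lids are next.

apply_moves(
  rows=[
    {"claw": 0.45,"tx": 0.9,"ty": -0.04,"tz": 0,"spin": 0},
    {"claw": 0.45,"tx": 0.9,"ty": 0,"tz": 0,"spin": 0},
    {"claw": 0.45,"tx": 0.9,"ty": 0,"tz": 0,"spin": 0},
    {"claw": 0.45,"tx": 0.9,"ty": 0,"tz": 0,"spin": 0},
    {"claw": 0.45,"tx": 0.4,"ty": 0,"tz": 0,"spin": 0},
    {"claw": 0.45,"tx": 0,"ty": 0,"tz": 0,"spin": 0},
    {"claw": 0.45,"tx": 0,"ty": 0,"tz": 0,"spin": 0},
  ],
)

```text
t: 7.3
tool_pos: [0.5023, -0.122, 0.0978]
eef_rot: [[-0.0, 0.247, -0.969], [0.0, -0.969, -0.247], [-1.0, -0.0, 0.0]]
contact_force: [0.7, 0.8, 0.4]
gripper_width: 0.0425
```

apply_moves(
  newtons=8,
  rows=[
    {"claw": 0.0,"tx": 0,"ty": 0,"tz": 0,"spin": 0},
    {"claw": 0.0,"tx": 0,"ty": 0,"tz": 0,"spin": 0},
    {"claw": 0.0,"tx": 0,"ty": 0,"tz": 0,"spin": 0},
    {"claw": 0.0,"tx": 0,"ty": 0,"tz": 0,"spin": 0},
    {"claw": 0.0,"tx": 0,"ty": 0,"tz": 0,"spin": 0},
    {"claw": 0.0,"tx": 0,"ty": 0,"tz": 0,"spin": 0},
  ],
)

```text
t: 7.8
tool_pos: [0.5034, -0.124, 0.0993]
eef_rot: [[0.004, 0.245, -0.97], [-0.003, -0.97, -0.245], [-1.0, 0.004, -0.003]]
contact_force: [1.0, -3.5, 4.2]
gripper_width: 0.0215
```

apply_moves(
  newtons=45,
  rows=[
    {"claw": 0.0,"tx": 0,"ty": 0,"tz": 0,"spin": 0},
    {"claw": 0.0,"tx": 0,"ty": 0,"tz": 0,"spin": 0},
    {"claw": 0.0,"tx": 0,"ty": 0,"tz": 0,"spin": 0},
  ],
)

```text
t: 8.05
tool_pos: [0.5034, -0.124, 0.0994]
eef_rot: [[0.004, 0.245, -0.969], [-0.003, -0.969, -0.245], [-1.0, 0.004, -0.003]]
contact_force: [0.9, -3.9, 4.9]
gripper_width: 0.0209
```

apply_moves(
  rows=[
    {"claw": 0.0,"tx": -0.2,"ty": 0,"tz": 0,"spin": 0},
    {"claw": 0.0,"tx": -0.4,"ty": 0,"tz": 0,"spin": 0},
    {"claw": 0.0,"tx": -0.6,"ty": 0,"tz": 0,"spin": 0},
    {"claw": 0.0,"tx": -0.8,"ty": 0,"tz": 0,"spin": 0},
    {"claw": 0.0,"tx": -0.8,"ty": 0,"tz": 0,"spin": 0},
    {"claw": 0.0,"tx": -0.8,"ty": 0,"tz": 0,"spin": 0},
    {"claw": 0.0,"tx": -0.8,"ty": 0,"tz": 0,"spin": 0},
    {"claw": 0.0,"tx": -0.6,"ty": 0,"tz": 0,"spin": 0},
    {"claw": 0.0,"tx": -0.6,"ty": 0,"tz": 0,"spin": 0},
    {"claw": 0.0,"tx": -0.4,"ty": 0,"tz": 0,"spin": 0},
    {"claw": 0.0,"tx": 0,"ty": 0,"tz": 0,"spin": 0},
    {"claw": 0.0,"tx": 0,"ty": 0,"tz": 0,"spin": 0},
  ],
)

```text
t: 9.05
tool_pos: [0.5017, -0.1223, 0.2469]
eef_rot: [[-0.002, 0.246, -0.969], [0.001, -0.969, -0.246], [-1.0, -0.001, 0.001]]
contact_force: [-0.3, -0.2, -6.3]
gripper_width: 0.0213
```

```bash
cat > lid.py <<'E'
from h import *
from scipy.optimize import least_squares
def lid(n,tag):
    im,d=robot.read_camera(n); np.savez(n+tag+'.npz',im=im,d=d); return im,cloud(n,d)
E
python3 - <<'E'
from lid import *
s=robot.observe();print(s['tool_pos'],s['gripper_width'],s['contact_force'])
x,y=s['tool_pos'][:2]; zt=s['tool_pos'][2]
im,C=lid('scene','2'); P=C.reshape(-1,3); P=P[(np.hypot(*(P[:,:2]-[x,y]).T)<.06)]
print('z hist',np.histogram(P[:,2],np.arange(.0,.26,.01)))
px=proj('scene',np.array([[x,y,zt]]))[0].astype(int); print(px)
save('held.png',cv2.resize(im[px[1]-70:px[1]+70,px[0]-80:px[0]+80],None,fx=3,fy=3))
E
```

```text
[ 0.5017205  -0.12228526  0.24686217] 0.021298301480034216 [-0.25634421 -0.21636966 -6.25446982]
z hist (array([189, 520, 545,   0,   0,   0,   0,   0,   0,   0,   0,   0,   0,
         0,   0,   0,   0,   0, 124, 690,  75,  87, 125,  37,  70]), array([0.  , 0.01, 0.02, 0.03, 0.04, 0.05, 0.06, 0.07, 0.08, 0.09, 0.1 ,
       0.11, 0.12, 0.13, 0.14, 0.15, 0.16, 0.17, 0.18, 0.19, 0.2 , 0.21,
       0.22, 0.23, 0.24, 0.25]))
[333 146]
```

View pics/held.png

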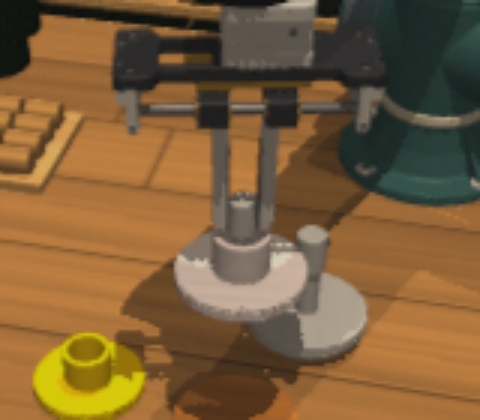

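The picture shows both lids hanging level and nested in the fingers at crop (240,230). The load is 6.3 N. Carrying to the pot.

apply_moves(
  rows=[
    {"claw": 0.0,"tx": 0,"ty": -0.3,"tz": -0.1,"spin": 0},
    {"claw": 0.0,"tx": 0,"ty": -0.6,"tz": -0.2,"spin": 0},
    {"claw": 0.0,"tx": 0,"ty": -0.8,"tz": -0.25,"spin": 0},
    {"claw": 0.0,"tx": 0,"ty": -0.9,"tz": -0.3,"spin": 0},
    {"claw": 0.0,"tx": 0,"ty": -0.9,"tz": -0.3,"spin": 0},
    {"claw": 0.0,"tx": 0,"ty": -0.9,"tz": -0.3,"spin": 0},
    {"claw": 0.0,"tx": 0,"ty": -0.9,"tz": -0.3,"spin": 0},
    {"claw": 0.0,"tx": 0,"ty": -0.9,"tz": -0.3,"spin": 0},
    {"claw": 0.0,"tx": 0,"ty": -0.9,"tz": -0.3,"spin": 0},
    {"claw": 0.0,"tx": 0,"ty": -0.9,"tz": -0.3,"spin": 0},
    {"claw": 0.0,"tx": 0,"ty": -0.9,"tz": -0.3,"spin": 0},
    {"claw": 0.0,"tx": 0,"ty": -0.9,"tz": -0.3,"spin": 0},
  ],
)

```text
t: 10.1
tool_pos: [0.5197, 0.1365, 0.246]
eef_rot: [[-0.003, 0.246, -0.969], [0.0, -0.969, -0.246], [-1.0, -0.001, 0.003]]
contact_force: [0.1, 0.3, -6.4]
gripper_width: 0.0209
```

apply_moves(
  rows=[
    {"claw": 0.0,"tx": 0,"ty": -0.9,"tz": -0.3,"spin": 0},
    {"claw": 0.0,"tx": 0,"ty": -0.9,"tz": -0.3,"spin": 0},
    {"claw": 0.0,"tx": 0,"ty": -0.7,"tz": -0.25,"spin": 0},
    {"claw": 0.0,"tx": 0,"ty": -0.5,"tz": -0.15,"spin": 0},
    {"claw": 0.0,"tx": 0,"ty": -0.3,"tz": -0.1,"spin": 0},
    {"claw": 0.0,"tx": 0,"ty": -0.8,"tz": -0.1,"spin": 0},
    {"claw": 0.0,"tx": 0,"ty": 0,"tz": 0,"spin": 0},
    {"claw": 0.0,"tx": 0,"ty": 0,"tz": 0,"spin": 0},
    {"claw": 0.0,"tx": 0,"ty": 0,"tz": 0,"spin": 0},
  ],
)

```text
t: 10.85
tool_pos: [0.5245, 0.2407, 0.2472]
eef_rot: [[-0.001, 0.245, -0.97], [-0.001, -0.97, -0.245], [-1.0, 0.001, 0.001]]
contact_force: [-0.5, -0.2, -7.1]
gripper_width: 0.0213
```

```bash
cat >> lid.py <<'E'
def measure(tag,pot=(.524,.241)):
    s=robot.observe(); t=s['tool_pos']; print('tool',t,s['gripper_width'],s['contact_force'])
    for n in('scene','top'):
        im,C=lid(n,tag); P=C.reshape(-1,3); P=P[np.hypot(*(P[:,:2]-t[:2]).T)<.075]
        h=P[(P[:,2]<t[2]-.02)&(P[:,2]>t[2]-.12)]
        hh,e=np.histogram(h[:,2],np.arange(.08,.26,.004)); print(n,[(round(a,3),int(b)) for a,b in zip(e,hh) if b>20])
        k=hh.argmax(); T=h[abs(h[:,2]-e[k]-.002)<.006]
        print('  circle',cv2.minEnclosingCircle(T[:,:2].astype(np.float32)), 'plane', np.linalg.lstsq(np.c_[T[:,:2]-t[:2],np.ones(len(T))],T[:,2],rcond=None)[0].round(4))
E
python3 -c "
from lid import *
measure('3')"
```

```text
tool [0.52453377 0.2407038  0.24723538] 0.021335911061438742 [-0.5206357  -0.19239091 -7.08086369]
scene [(np.float64(0.18), 29), (np.float64(0.184), 82), (np.float64(0.188), 91), (np.float64(0.192), 833), (np.float64(0.196), 53), (np.float64(0.2), 35), (np.float64(0.204), 40), (np.float64(0.208), 42), (np.float64(0.212), 46), (np.float64(0.216), 45), (np.float64(0.22), 56), (np.float64(0.224), 64)]
  circle ((0.5231903791427612, 0.2417324334383011), 0.05281183123588562) plane [-1.51e-02 -1.00e-04  1.94e-01]
top [(np.float64(0.184), 33), (np.float64(0.188), 176), (np.float64(0.192), 529), (np.float64(0.196), 41)]
  circle ((0.5223067402839661, 0.2425343096256256), 0.051750533282756805) plane [-0.0003  0.0038  0.1933]
```

apply_moves(
  rows=[
    {"claw": 0.0,"tx": 0.5,"ty": 0,"tz": 0,"spin": 0},
    {"claw": 0.0,"tx": 0.6,"ty": 0,"tz": 0,"spin": 0},
    {"claw": 0.0,"tx": 0.5,"ty": 0,"tz": 0,"spin": 0},
    {"claw": 0.0,"tx": 0.25,"ty": 0,"tz": 0,"spin": 0},
    {"claw": 0.0,"tx": 0.2,"ty": 0,"tz": 0,"spin": 0},
    {"claw": 0.0,"tx": 0,"ty": 0,"tz": 0,"spin": 0},
  ],
)

```text
t: 11.45
tool_pos: [0.524, 0.241, 0.1945]
eef_rot: [[-0.003, 0.245, -0.969], [-0.001, -0.969, -0.245], [-1.0, 0.0, 0.003]]
contact_force: [0.4, 0.9, -7.4]
gripper_width: 0.021
```

apply_moves(
  rows=[
    {"claw": 0.0,"tx": 0.15,"ty": 0,"tz": 0,"spin": 0},
    {"claw": 0.0,"tx": 0.15,"ty": 0,"tz": 0,"spin": 0},
    {"claw": 0.0,"tx": 0.1,"ty": 0,"tz": 0,"spin": 0},
    {"claw": 0.0,"tx": 0,"ty": 0,"tz": 0,"spin": 0},
  ],
)

```text
t: 11.78
tool_pos: [0.5245, 0.2414, 0.186]
eef_rot: [[-0.001, 0.246, -0.969], [-0.0, -0.969, -0.246], [-1.0, 0.0, 0.001]]
contact_force: [0.3, -0.6, -5.8]
gripper_width: 0.0211
```

apply_moves(
  rows=[
    {"claw": 0.0,"tx": 0.1,"ty": 0,"tz": 0,"spin": 0},
    {"claw": 0.0,"tx": 0.1,"ty": 0,"tz": 0,"spin": 0},
    {"claw": 0.0,"tx": 0,"ty": 0,"tz": 0,"spin": 0},
    {"claw": 0.0,"tx": 0,"ty": 0,"tz": 0,"spin": 0},
  ],
)

```text
t: 12.12
tool_pos: [0.5245, 0.2414, 0.1812]
eef_rot: [[-0.0, 0.246, -0.969], [-0.0, -0.969, -0.246], [-1.0, 0.0, 0.0]]
contact_force: [1.0, -0.2, -6.8]
gripper_width: 0.0213
```

apply_moves(
  rows=[
    {"claw": 0.0,"tx": 0.05,"ty": 0,"tz": 0,"spin": 0},
    {"claw": 0.0,"tx": 0.05,"ty": 0,"tz": 0,"spin": 0},
    {"claw": 0.0,"tx": 0,"ty": 0,"tz": 0,"spin": 0},
    {"claw": 0.0,"tx": 0,"ty": 0,"tz": 0,"spin": 0},
  ],
)

```text
t: 12.45
tool_pos: [0.5248, 0.2414, 0.1794]
eef_rot: [[0.001, 0.245, -0.969], [0.0, -0.969, -0.245], [-1.0, 0.0, -0.001]]
contact_force: [-0.2, -0.1, -4.1]
gripper_width: 0.0212
```

apply_moves(
  rows=[
    {"claw": 0.0,"tx": 0.03,"ty": 0,"tz": 0,"spin": 0},
    {"claw": 0.0,"tx": 0.03,"ty": 0,"tz": 0,"spin": 0},
    {"claw": 0.0,"tx": 0,"ty": 0,"tz": 0,"spin": 0},
    {"claw": 0.0,"tx": 0,"ty": 0,"tz": 0,"spin": 0},
  ],
)

```text
t: 12.78
tool_pos: [0.5249, 0.2413, 0.1792]
eef_rot: [[0.002, 0.245, -0.969], [0.0, -0.969, -0.245], [-1.0, 0.0, -0.002]]
contact_force: [-3.5, -1.9, 4.7]
gripper_width: 0.0209
```

```bash
python3 -c "
from lid import *
measure('4')"
```

```text
tool [0.52487739 0.24130216 0.17922422] 0.020930422799055066 [-3.52990183 -1.89497298  4.72379821]
scene [(np.float64(0.08), 51), (np.float64(0.084), 50), (np.float64(0.088), 49), (np.float64(0.092), 50), (np.float64(0.096), 51), (np.float64(0.1), 48), (np.float64(0.104), 39), (np.float64(0.112), 23), (np.float64(0.116), 69), (np.float64(0.12), 91), (np.float64(0.124), 759), (np.float64(0.128), 58), (np.float64(0.132), 32), (np.float64(0.136), 35), (np.float64(0.14), 39), (np.float64(0.144), 43), (np.float64(0.148), 35), (np.float64(0.152), 49), (np.float64(0.156), 52)]
  circle ((0.5232767462730408, 0.24255962669849396), 0.0530608706176281) plane [-0.0138  0.0022  0.126 ]
top [(np.float64(0.116), 30), (np.float64(0.12), 140), (np.float64(0.124), 409), (np.float64(0.128), 45)]
  circle ((0.5215910077095032, 0.24318405985832214), 0.05150569975376129) plane [-0.0022  0.0005  0.1253]
```

The lid is seated: outer top measures 0.126 m as expected and the weight is transferred. Releasing.

apply_moves(
  newtons=8,
  rows=[
    {"claw": 0.3,"tx": 0,"ty": 0,"tz": 0,"spin": 0},
    {"claw": 0.3,"tx": 0,"ty": 0,"tz": 0,"spin": 0},
    {"claw": 0.3,"tx": 0,"ty": 0,"tz": 0,"spin": 0},
    {"claw": 0.8,"tx": -0.2,"ty": 0,"tz": 0,"spin": 0},
    {"claw": 0.8,"tx": 0,"ty": 0,"tz": 0,"spin": 0},
    {"claw": 0.8,"tx": 0,"ty": 0,"tz": 0,"spin": 0},
    {"claw": 0.8,"tx": 0,"ty": 0,"tz": 0,"spin": 0},
  ],
)

```text
t: 13.47
tool_pos: [0.5248, 0.2415, 0.1825]
eef_rot: [[0.0, 0.246, -0.969], [0.0, -0.969, -0.246], [-1.0, 0.0, -0.0]]
contact_force: [0.3, -0.1, 0.0]
gripper_width: 0.0512
```

```bash
python3 - <<'E'
from lid import *
measure('5')
im=np.load('scene5.npz')['im']; C=cloud('scene',np.load('scene5.npz')['d']).reshape(-1,3); t=np.array([.5243,.2413])
r=np.hypot(*(C[:,:2]-t).T)
k=C[(r<.022)&(C[:,2]>.164)&(C[:,2]<.193)]; print('stem',len(k),cv2.minEnclosingCircle(k[:,:2].astype(np.float32)),k[:,2].max())
k=C[(r<.032)&(C[:,2]>.135)&(C[:,2]<.163)]; print('collar',len(k),cv2.minEnclosingCircle(k[:,:2].astype(np.float32)))
px=proj('scene',np.array([[.524,.241,.16]]))[0].astype(int)
save('seat.png',cv2.resize(im[px[1]-65:px[1]+65,px[0]-90:px[0]+70],None,fx=3.5,fy=3.5,interpolation=cv2.INTER_CUBIC))
E
```

```text
tool [0.52478755 0.24151492 0.1824957 ] 0.05120626379901152 [ 0.28394235 -0.07607935  0.04598971]
scene [(np.float64(0.08), 47), (np.float64(0.084), 51), (np.float64(0.088), 57), (np.float64(0.092), 49), (np.float64(0.096), 54), (np.float64(0.1), 47), (np.float64(0.104), 31), (np.float64(0.116), 78), (np.float64(0.12), 83), (np.float64(0.124), 750), (np.float64(0.128), 55), (np.float64(0.132), 30), (np.float64(0.136), 40), (np.float64(0.14), 32), (np.float64(0.144), 44), (np.float64(0.148), 38), (np.float64(0.152), 52), (np.float64(0.156), 84), (np.float64(0.16), 35)]
  circle ((0.5236494541168213, 0.2433348447084427), 0.0529484823346138) plane [-0.015   0.0039  0.1261]
top [(np.float64(0.116), 23), (np.float64(0.12), 176), (np.float64(0.124), 431), (np.float64(0.128), 35)]
  circle ((0.5231244564056396, 0.244108647108078), 0.052178267389535904) plane [-0.0036  0.0006  0.125 ]
stem 158 ((0.5234295129776001, 0.23944218456745148), 0.011906128376722336) 0.1916620686387157
collar 334 ((0.5236064791679382, 0.2425822764635086), 0.02417728491127491)
```

View pics/seat.png

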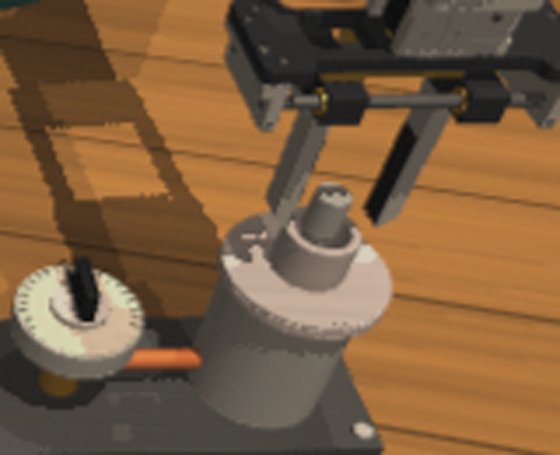

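Inner lid seated, outer lid level, fingers clear, pointer still on its tick. Opening wider, then gripping the collar.

apply_moves(
  rows=[
    {"claw": 0.8,"tx": 0,"ty": 0,"tz": 0,"spin": 0},
    {"claw": 0.8,"tx": 0,"ty": 0,"tz": 0,"spin": 0},
    {"claw": 0.8,"tx": 0,"ty": 0,"tz": 0,"spin": 0},
    {"claw": 0.8,"tx": 0,"ty": 0,"tz": 0,"spin": 0},
    {"claw": 0.8,"tx": 0.4,"ty": 0,"tz": 0,"spin": 0},
    {"claw": 0.8,"tx": 0.4,"ty": 0,"tz": 0,"spin": 0},
    {"claw": 0.8,"tx": 0.4,"ty": 0,"tz": 0,"spin": 0},
    {"claw": 0.8,"tx": 0.35,"ty": 0,"tz": 0,"spin": 0},
    {"claw": 0.8,"tx": 0,"ty": 0,"tz": 0,"spin": 0},
    {"claw": 0.8,"tx": 0,"ty": 0,"tz": 0,"spin": 0},
  ],
)

```text
t: 14.4
tool_pos: [0.5239, 0.2412, 0.1422]
eef_rot: [[-0.003, 0.246, -0.969], [-0.001, -0.969, -0.246], [-1.0, 0.0, 0.003]]
contact_force: [-0.7, -0.5, 0.6]
gripper_width: 0.0752
```

apply_moves(
  newtons=5,
  rows=[
    {"claw": 0.4,"tx": 0,"ty": 0,"tz": 0,"spin": 0},
    {"claw": 0.4,"tx": 0,"ty": 0,"tz": 0,"spin": 0},
    {"claw": 0.4,"tx": 0,"ty": 0,"tz": 0,"spin": 0},
    {"claw": 0.4,"tx": 0,"ty": 0,"tz": 0,"spin": 0},
    {"claw": 0.4,"tx": 0,"ty": 0,"tz": 0,"spin": 0},
    {"claw": 0.4,"tx": 0,"ty": 0,"tz": 0,"spin": 0},
    {"claw": 0.4,"tx": 0,"ty": 0,"tz": 0,"spin": 0},
    {"claw": 0.4,"tx": 0,"ty": 0,"tz": 0,"spin": 0},
  ],
)

```text
t: 15.07
tool_pos: [0.5249, 0.2419, 0.1443]
eef_rot: [[0.001, 0.246, -0.969], [0.001, -0.969, -0.246], [-1.0, -0.001, -0.001]]
contact_force: [-1.3, 1.1, 2.3]
gripper_width: 0.0466
```

apply_moves(
  newtons=25,
  rows=[
    {"claw": 0.3,"tx": 0,"ty": 0,"tz": 0,"spin": 0},
    {"claw": 0.3,"tx": 0,"ty": 0,"tz": 0,"spin": 0},
    {"claw": 0.3,"tx": 0,"ty": 0,"tz": 0,"spin": 0},
    {"claw": 0.3,"tx": -0.04,"ty": 0,"tz": 0,"spin": 0},
    {"claw": 0.3,"tx": -0.04,"ty": 0,"tz": 0,"spin": 0},
    {"claw": 0.3,"tx": -0.04,"ty": 0,"tz": 0,"spin": 0},
    {"claw": 0.3,"tx": 0,"ty": 0,"tz": 0,"spin": 0},
  ],
)

```text
t: 15.65
tool_pos: [0.5242, 0.2408, 0.1457]
eef_rot: [[-0.002, 0.245, -0.969], [-0.002, -0.969, -0.245], [-1.0, 0.001, 0.002]]
contact_force: [-0.1, -0.4, -2.2]
gripper_width: 0.0458
```

```bash
python3 -c "
from lid import *
measure('6'); s=robot.observe(); print(s['wrist_torque'])"
```

```text
tool [0.52422901 0.24077996 0.14566514] 0.045827810828370494 [-0.11843435 -0.40616258 -2.15828078]
scene [(np.float64(0.08), 48), (np.float64(0.084), 48), (np.float64(0.088), 54), (np.float64(0.092), 49), (np.float64(0.096), 47), (np.float64(0.1), 52), (np.float64(0.104), 44), (np.float64(0.116), 53), (np.float64(0.12), 80), (np.float64(0.124), 66)]
  circle ((0.5245059728622437, 0.2392936795949936), 0.05199436470866203) plane [-0.0613  0.0216  0.1243]
top [(np.float64(0.12), 61), (np.float64(0.124), 91)]
  circle ((0.522261917591095, 0.23991741240024567), 0.05187004432082176) plane [-0.0129  0.0121  0.1238]
[-0.006103    0.01317806 -0.02907166]
```

Force is −2.2 N straight down with no side load, so the outer lid is free. Raising it straight up.

apply_moves(
  rows=[
    {"claw": 0.3,"tx": -0.2,"ty": 0,"tz": 0,"spin": 0},
    {"claw": 0.3,"tx": -0.4,"ty": 0,"tz": 0,"spin": 0},
    {"claw": 0.3,"tx": -0.5,"ty": 0,"tz": 0,"spin": 0},
    {"claw": 0.3,"tx": -0.5,"ty": 0,"tz": 0,"spin": 0},
    {"claw": 0.3,"tx": -0.5,"ty": 0,"tz": 0,"spin": 0},
    {"claw": 0.3,"tx": -0.5,"ty": 0,"tz": 0,"spin": 0},
    {"claw": 0.3,"tx": -0.5,"ty": 0,"tz": 0,"spin": 0},
    {"claw": 0.3,"tx": -0.5,"ty": 0,"tz": 0,"spin": 0},
    {"claw": 0.3,"tx": -0.4,"ty": 0,"tz": 0,"spin": 0},
    {"claw": 0.3,"tx": -0.3,"ty": 0,"tz": 0,"spin": 0},
    {"claw": 0.3,"tx": -0.2,"ty": 0,"tz": 0,"spin": 0},
    {"claw": 0.3,"tx": 0,"ty": 0,"tz": 0,"spin": 0},
  ],
)

```text
t: 16.75
tool_pos: [0.5251, 0.2416, 0.2606]
eef_rot: [[0.002, 0.246, -0.969], [0.001, -0.969, -0.246], [-1.0, -0.0, -0.002]]
contact_force: [0.2, -0.3, -1.3]
gripper_width: 0.0461
```

apply_moves(
  rows=[
    {"claw": 0.3,"tx": 0,"ty": 0,"tz": 0,"spin": 0},
    {"claw": 0.3,"tx": 0,"ty": 0,"tz": 0,"spin": 0},
    {"claw": 0.3,"tx": 0,"ty": 0,"tz": 0,"spin": 0},
    {"claw": 0.3,"tx": 0,"ty": 0,"tz": 0,"spin": 0},
  ],
)

```text
t: 17.08
tool_pos: [0.5244, 0.2413, 0.2583]
eef_rot: [[-0.002, 0.246, -0.969], [-0.001, -0.969, -0.246], [-1.0, 0.0, 0.002]]
contact_force: [0.2, -0.8, -0.8]
gripper_width: 0.0456
```

```bash
python3 - <<'E'
from lid import *
measure('7')
im=np.load('scene7.npz')['im']; C=cloud('scene',np.load('scene7.npz')['d']).reshape(-1,3); r=np.hypot(*(C[:,:2]-[.524,.241]).T)
k=C[(r<.06)&(C[:,2]>.128)&(C[:,2]<.193)]; print('stem',len(k),cv2.minEnclosingCircle(k[:,:2].astype(np.float32)),k[:,2].max())
k=C[(r<.06)&(C[:,2]>.117)&(C[:,2]<.126)]; print('flange',len(k),cv2.minEnclosingCircle(k[:,:2].astype(np.float32)),np.median(k[:,2]))
px=proj('scene',np.array([[.524,.241,.18]]))[0].astype(int)
save('end.png',cv2.resize(im[px[1]-80:px[1]+80,px[0]-90:px[0]+80],None,fx=3.5,fy=3.5,interpolation=cv2.INTER_CUBIC))
E
```

```text
tool [0.52436326 0.24133247 0.25828282] 0.04561357649032194 [ 0.19867026 -0.81717359 -0.81856471]
scene [(np.float64(0.188), 28), (np.float64(0.228), 81), (np.float64(0.232), 88), (np.float64(0.236), 62)]
  circle ((0.5244898796081543, 0.23966076970100403), 0.0521041601896286) plane [-0.0406  0.0091  0.2352]
top [(np.float64(0.228), 23), (np.float64(0.232), 47), (np.float64(0.236), 152)]
  circle ((0.521117627620697, 0.23969238996505737), 0.05215099826455116) plane [-0.0054  0.0182  0.2368]
stem 219 ((0.5248027443885803, 0.23941044509410858), 0.011189013719558716) 0.1909147332739124
flange 864 ((0.5239075422286987, 0.23942305147647858), 0.04669700190424919) 0.1219529618549372
```

View pics/end.png

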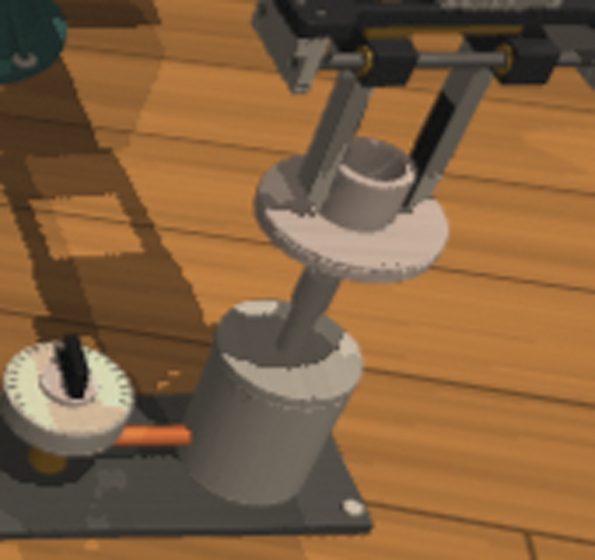

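The picture shows the outer lid level in the fingers at (350,215), well above the seated stem knob. The flange is at 0.122 m, which is fully seated, and the pointer is on zero. Handing in.

```bash
python3 -c "
from h import *
print(robot.sign_off()); s=robot.observe(); print(s['t'],s['gripper_width'])"
```

```text
the job is handed in; nothing more can be done
None
the job is handed in; nothing more can be done
```

I finished all three steps and handed the job in at about 17 s of the 69 s allowed. The sign-off gives no verdict, so these are my own last measurements.

| Check | Measured | Needed |
|---|---|---|
| Gauge knob | bar at 12.8–14.3°, stand at about 13.7° | within 4.6° (0.08 rad) |
| Inner lid depth | flange top 0.122 m, as expected when seated | within 2 mm of full depth |
| Inner lid centring | about 1.5 mm off the pot axis | under 5 mm |
| Outer lid lower edge | about 113 mm above the rim | over 80 mm |
| Outer lid grip | 25 N commanded, collar at 46 mm, level to about 0.04 rad | over 1 N, under 0.2 rad |

- **Gauge:** I measured the knob before carrying the lids. Later pictures, including the last one, still show the pointer on the tick.
- **Outer lid:** it came off straight up with no side load. The force reading then drifted between −2.2 and −0.8 N while I held it.
- **Disagreement:** the two cameras differed by 1–3 mm on lid positions, which is inside the tolerances.
- **Not checked:** I did not measure the bystanders or look-alikes again. The arm never went near them.

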